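# Tip a heat-spreader disc out of its pocket and put it in the kit tray

## Robot

A 6-joint arm with a two-finger parallel gripper is mounted at the origin on the work surface. World frame = base frame: x ahead of the robot, y to its left, z up, the work surface at z = 0. Lengths are in m, angles in rad, forces in N, time in s.
With the tool pointing down it reaches from about 0.35 to 0.775 m from the base axis. Payload 7.3 kg.
Tool frame: the origin (TCP) lies at the very end of the fingers, on their centre line; the grasp point (between the pads) lies 19 mm behind it; z points along the fingers, y is the line along which they close (so a half turn about z gives the same grasp; the last joint's range is limited). The gripper opens to 92 mm and grips with 3 to 60 N. Pads are 19 mm wide; open, the fingers measure 130 mm over their backs; the gripper's body (75 mm by 190 mm) begins 47 mm behind the grasp point.
Start: joints at [-1.395, 0.342, 1.524, -0, 1.275, -0.146], TCP at [0.166, -0.498, 0.227] pointing down, gripper open.
Joint ranges: [-2.53, 2.53], [-0.77, 2.02], [0.04, 2.7], [-1, 4.14], [0.28, 2.66], [-3.11, 3.11]. Speed limits (rad/s): [2.57, 2.57, 3.14, 3.14, 3.14, 3.14].

## Interface

Orientations are given as a unit quaternion [w, x, y, z].
In Python, from cell import arm, eyes gives the robot as it stands. The module is installed in compiled form; this text tells all that it offers.
- The arm moves only by the shell command python3 -m pendant 'ROWS' [OPENING]. ROWS is JSON, a list of rows, each an object of numbers: "x", "y", "z": the shift along the tool's x, y, z in mm; "rx", "ry", "rz": the turn, a rotation vector about the tool's x, y, z in rad. A call has 1 to 8 rows; each row is the pose to reach, as a shift and turn from the pose commanded when the call began, along the tool's axes at that moment; what a row does not reach only later rows make up. A row lasts 1/10 s, in which the tool goes at most 50 mm and 8.59 degrees, less where a joint would pass 70% of its speed; a pose out of reach is approached as far as the arm can. A call with a gripper value outside its range is refused whole. OPENING is the closure, from 0 (fully open) to 1 (shut), set as the call begins (- or left out, the last holds). The fingers move at their own pace and stop on an object; the grip force is fixed at half the most. Time passes only in rows, so rows that repeat a pose let the fingers close. It gives the time, the measured TCP pose, the force, the opening and the grip force at its end, in the units of the state.
- arm.sense(): the state, without advancing time (a new reading comes with each control period).
- eyes.capture(name): name is "scene" or "top"; returns a dict with "frame" (420x560x3 uint8, blue, green, red), "z_map" (420x560 float32, m along the optical axis (not along the pixel's ray), 0 where there is no reading), "intrinsics" (3x3 intrinsics, pixels), "cam_to_world" (4x4, takes a point from camera to world coordinates). Camera axes: x right, y down, z forward; pixel columns grow to the right and rows downward; lengths in m; the calibration is good to about 2 mm. A picture is of the moment at which its call begins.
- arm.hand_in(): hands the job in; it is judged then, once.
Trained networks look in the newest picture that a camera, given by its name, has taken for a name from the list of things; names that differ only in an ending like _2 or _b are one class to them, and where a whole thing is asked for, a point or a joint stands for the part that bears it (a point fixed in the world has none). Each returns a list of dicts, best first, with "conf" (0 to 1); they miss things now and then, are a little off and sometimes report something else, mostly with a low value. They report only what shows in the picture. A call takes as long as a camera call. They do not tell look-alikes from the thing itself.
- eyes.spot_in(camera, label): "point" ([x, y, z] in m, in world coordinates, good to about 4 mm: the middle of the surface that is visible of it).
- eyes.trace(camera, label): "mask" (420x560 bool, what is visible of it).
- eyes.place_of(camera, label): "point" ([x, y, z] in m, in world coordinates, good to about 4 mm: a listed point, or the origin of a listed thing).
The state is a dict: "t": time; "joint_pos": joint angles; "joint_velocities": joint speeds; "tau": joint torques, N m; "ee_pos": TCP position; "orientation": TCP orientation; "wrist_force": force on the tool from outside, world axes, zero at the start; "wrist_torque": the same for the moment, N m; "gripper_width": opening from 0.0 (shut) to 1.0 (fully open); "gripper_force": force on a finger pad.
Only numpy, scipy, OpenCV 4.12 (cv2) and the standard library are available. Lean on these libraries where they do the work, as an engineer would, in place of code of your own. Each camera call takes 0.05 s, during which the arm holds its last target. There are 200 camera calls.

## Task

Three tip-up holders on the electronics bench each keep one aluminium part in a pocket: a large plain disc, a large ring and a smaller disc. Press down on the large plain disc over the deep, notched side of its pocket (away from the robot) so that it tips against the pocket wall and its near edge stands up, grip it by that raised edge, and put it into the empty compartment of the grey kit tray. Do not let go of it high up: lower it into the compartment before you release it.

Things in the scene. Friction and masses are not known exactly. Their poses are not given: they have to be found in the camera images.
- disc: Plain bare-aluminium disc, no hole, 70 mm across, 8 mm thick, 60 to 110 g. Origin: centre of its underside; z its axis. The bystanders in like holders: a ring 70 mm across with a 34 mm hole, and a 50 mm disc. Once tipped it stays leaning 50 deg from level, low rim in the well, near rim 14 to 19 mm above the holder's top at holder x = -15 mm; fingers closing along holder x stand it upright.
- holder: The large disc's fixed wooden block, 90 x 90 x 43 mm. Origin: centre of underside; x to the deep side, away from the robot (yaw within 0.25 rad). Pocket: x, y = -37 to +37 mm. Disc centred on a ledge 36 mm up, top 1 mm above the block. Ledge: x = -37 to +3 mm; beyond it a well sloping to 32 mm deeper; far wall notched. Grip: midway x = +14 mm, fingers opened 70 to 85 mm, tips 3 mm over the block.
- press (a point): Where to press: at the height of the holder's top, over the well, 30 mm from the holder's middle along its +x, axes as the holder's. Closed fingertips, their longer side along the holder's y, pushed 12 to 15 mm below the disc's flat top here, tip it over the ledge's edge; it slides into the well by itself and stays leaning. A notch in the far wall, 52 mm wide, 15 mm deep, gives room.
- tray_space (a point): Middle of the floor (4 mm above the table) of the empty compartment of the fixed grey open tray. x roughly away from the robot, y to its left (yaw within 0.3 rad). Compartment 152 mm in x by 137 mm in y, walls 21 mm above its floor; the tray's smaller compartment, on the -y side (the robot's right), holds a dark cup and brass spacers.
Things that resemble listed ones, but are neither listed nor needed, are in the scene too. Leave any orange look-alike of the disc alone. What is shaped like the holder but turquoise is not meant.

How it is judged:
By the outcome, as a careful person would: the job done as asked, in the order asked, and still so for the second after the job is handed in, with the robot touching nothing.
It also fails if it takes over 48 s, if anything falls off the work surface, if the arm or the gripper's body presses on something with over 40 N, if the wrist force passes 120 N, or if a joint passes its speed limit or range.

## Working session

There is one attempt and no reset: what is moved stays moved. The work goes in short steps, Python scripts to look and compute and a shell command to move; the robot and the scene stay as the last step left them, time stands still between calls to the robot, and variables do not carry over. Pictures are saved under pics/ and viewed, at most 10 in all, crops included, and the job is handed in when it is done.

```bash
mkdir -p pics; cat > h.py <<'E'
import numpy as np, cv2
from cell import arm, eyes
def world(c,us,vs):
    z=c["z_map"][vs,us]; K=np.array(c["intrinsics"]); T=np.array(c["cam_to_world"])
    p=np.stack([(us-K[0,2])/K[0,0]*z,(vs-K[1,2])/K[1,1]*z,z,np.ones_like(z)])
    return (T@p)[:3].T
def cloud(c):
    v,u=np.mgrid[0:420,0:560]; return world(c,u.ravel(),v.ravel()).reshape(420,560,3)
E
python3 - <<'E'
from h import *
im=[]
for n in("top","scene"):
    c=eyes.capture(n); cv2.imwrite(f"pics/{n}0.png",c["frame"]); T=np.array(c["cam_to_world"]); print(n,T.round(3).tolist())
    K=np.array(c["intrinsics"]);Ti=np.linalg.inv(T)
    for l in("disc","holder","press","tray_space"):
        for r in eyes.place_of(n,l)[:5]:
            q=K@(Ti@np.r_[r["point"],1])[:3]
            print(l,np.round(r["point"],3),round(r["conf"],2),(q[:2]/q[2]).round())
s=arm.sense();print(s["t"],s["orientation"],s["ee_pos"],s["wrist_force"])
E
```

```text
top [[-0.026, -0.996, 0.081, 0.385], [-1.0, 0.027, 0.005, 0.03], [-0.007, -0.081, -0.997, 0.858], [0.0, 0.0, 0.0, 1.0]]
disc [0.589 0.268 0.038] 0.66 [150. 134.]
disc [ 0.458  0.238 -0.   ] 0.58 [172. 206.]
holder [ 0.578  0.268 -0.001] 0.96 [156. 144.]
holder [ 0.325  0.187 -0.002] 0.67 [199. 276.]
press [0.352 0.181 0.041] 0.83 [199. 262.]
press [0.614 0.264 0.045] 0.7 [151. 119.]
tray_space [ 0.558 -0.274  0.004] 0.96 [440. 146.]
scene [[0.744, 0.508, -0.434, 0.844], [0.668, -0.571, 0.477, -0.384], [-0.006, -0.645, -0.764, 0.694], [0.0, 0.0, 0.0, 1.0]]
disc [0.457 0.237 0.   ] 0.75 [339. 173.]
disc [0.584 0.27  0.038] 0.61 [398. 180.]
holder [0.584 0.266 0.002] 0.96 [394. 192.]
holder [0.324 0.194 0.   ] 0.68 [283. 156.]
press [0.349 0.187 0.048] 0.64 [289. 147.]
press [0.618 0.268 0.042] 0.59 [412. 186.]
tray_space [ 0.552 -0.265  0.007] 0.96 [199. 358.]
0.5 [1.62325907e-05 9.87081102e-01 1.60221399e-01 9.87362571e-06] [ 0.16607383 -0.49804029  0.2267102 ] [ 0.11228036 -0.06880343  0.75105351]
```

View pics/top0.png

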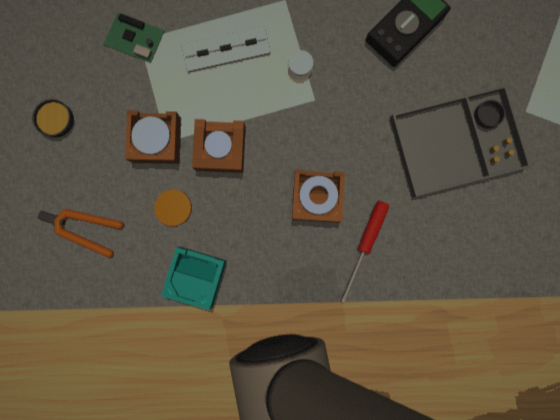

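View pics/scene0.png

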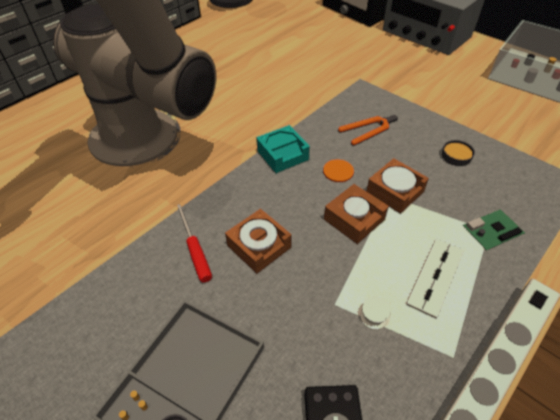

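```bash
python3 - <<'E'
from h import *
c=eyes.capture("top"); P=cloud(c)
f=c["frame"][90:190,100:260]; cv2.imwrite("pics/crop1.png",cv2.resize(f,None,fx=5,fy=5,interpolation=cv2.INTER_CUBIC))
hs=cv2.cvtColor(c["frame"],cv2.COLOR_BGR2HSV)
box=np.zeros((420,560),bool); box[100:172,118:186]=1
X=P.reshape(-1,3)
# block incl. disc: everything higher than 30mm
m=box&(P[...,2]>0.03)&(P[...,2]<.06); r=cv2.minAreaRect((P[m][:,:2]*1000).astype(np.float32)); print("holder",r, np.percentile(P[m][:,2],[10,50,90]))
d=m&(hs[...,1]<70)&(hs[...,2]>100); q=P[d]; print("disc",cv2.minEnclosingCircle((q[:,:2]*1000).astype(np.float32)),q.mean(0),np.median(q[:,2]),len(q))
box=np.zeros((420,560),bool); box[85:205,385:530]=1
m=box&(P[...,2]>0.014)&(P[...,2]<.035); r=cv2.minAreaRect((P[m][:,:2]*1000).astype(np.float32)); print("tray",r,cv2.boxPoints(r))
for cam in("top","scene"):
  eyes.capture(cam)
  for l in("disc","holder","press","tray_space"):
    for r in eyes.place_of(cam,l)[:2]: print(cam,l,np.round(r["point"],3))
E
```

```text
holder ((585.7771606445312, 266.3518981933594), (91.64166259765625, 90.98593139648438), 86.70744323730469) [0.03845326 0.04303415 0.04503617]
disc ((594.5781860351562, 256.29620361328125), 49.232696533203125) [0.58558428 0.2661317  0.04369144] 0.04369756945619263 1106
tray ((557.5859375, -278.8465881347656), (162.36257934570312, 279.6211242675781), 12.88891315460205) [[ 447.26373  -160.66705 ]
 [ 509.6364   -433.24295 ]
 [ 667.90814  -397.02612 ]
 [ 605.53546  -124.450226]]
top disc [0.458 0.242 0.002]
top disc [0.585 0.267 0.039]
top holder [ 0.583  0.267 -0.001]
top holder [ 0.324  0.192 -0.002]
top press [0.35  0.181 0.042]
top press [0.615 0.265 0.045]
top tray_space [ 0.56  -0.272  0.006]
scene disc [0.588 0.269 0.039]
scene disc [0.456 0.238 0.002]
scene holder [0.584 0.266 0.001]
scene holder [ 0.326  0.194 -0.001]
scene press [0.349 0.186 0.049]
scene press [0.619 0.268 0.046]
scene tray_space [ 0.553 -0.263  0.007]
```

View pics/crop1.png

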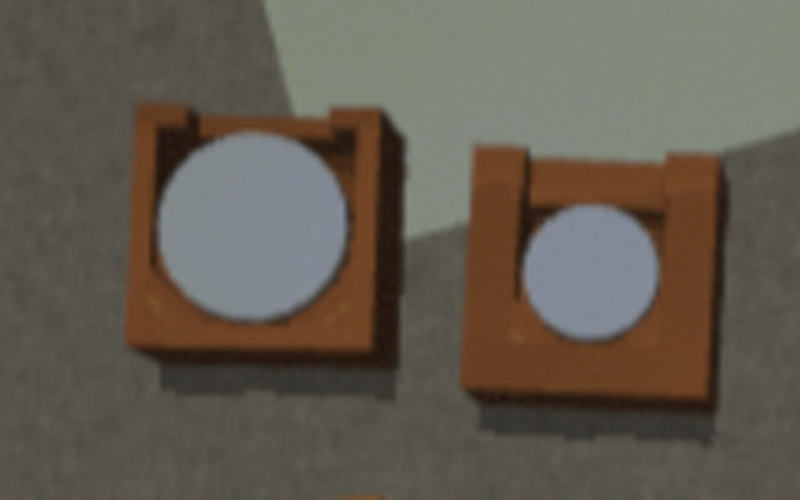

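Candidates in the top view are the large plain disc in a wooden holder at (150,134), the 50 mm disc at (218,145), the ring at (319,195), the orange disc at (172,207) and the turquoise holder at (195,278). The crop confirms that (150,134) is the one meant: it is plain, aluminium and fills the wooden pocket, and its notch faces away from the robot. The holder's yaw is about -3.3°.

```bash
cat >> h.py <<'E'
from scipy.spatial.transform import Rotation as R
def rel(p,yangle_deg):
    """shift (mm) and turn from the present pose to TCP p, tool down, tool y at the given world angle"""
    s=arm.sense(); q=s["orientation"]; A=R.from_quat([q[1],q[2],q[3],q[0]])
    a=np.radians(yangle_deg); y=np.array([np.cos(a),np.sin(a),0]); z=np.array([0,0,-1.]); x=np.cross(y,z)
    B=R.from_matrix(np.stack([x,y,z],1))
    print("shift",(A.inv().apply(np.array(p)-s["ee_pos"])*1000).round(1),"turn",(A.inv()*B).as_rotvec().round(3),"t",s["t"])
E
python3 -c "
from h import *
rel([.615,.265,.10],-93.2)"
```

```text
shift [ 667.2 -581.9  126.7] turn [0.    0.    0.378] t 1.05
```

```bash
python3 -m pendant '[{"x":667,"y":-582,"z":60,"rz":0.378},{"x":667,"y":-582,"z":60,"rz":0.378},{"x":667,"y":-582,"z":60,"rz":0.378},{"x":667,"y":-582,"z":60,"rz":0.378},{"x":667,"y":-582,"z":60,"rz":0.378},{"x":667,"y":-582,"z":60,"rz":0.378},{"x":667,"y":-582,"z":60,"rz":0.378},{"x":667,"y":-582,"z":60,"rz":0.378}]' 1; python3 -c "
from h import *
rel([.615,.265,.10],-93.2);print(arm.sense()['joint_pos'])"
```

```text
shift [ 667.2 -581.9  126.7] turn [0.    0.    0.378] t 1.05
[-1.39499483e+00  3.42024529e-01  1.52410331e+00 -5.85724391e-06
  1.27540091e+00 -1.46005457e-01]validation failed for argument at $[0]...
```

```bash
python3 -m pendant '[{"x":37,"y":-32,"z":3,"rx":0,"ry":0,"rz":0.05},{"x":74,"y":-64,"z":6,"rx":0,"ry":0,"rz":0.1},{"x":111,"y":-96,"z":9,"rx":0,"ry":0,"rz":0.15},{"x":148,"y":-128,"z":12,"rx":0,"ry":0,"rz":0.2},{"x":185,"y":-160,"z":15,"rx":0,"ry":0,"rz":0.25},{"x":222,"y":-192,"z":18,"rx":0,"ry":0,"rz":0.3},{"x":259,"y":-224,"z":21,"rx":0,"ry":0,"rz":0.35},{"x":296,"y":-256,"z":24,"rx":0,"ry":0,"rz":0.378}]' 1; python3 -c "
from h import *
rel([.615,.265,.10],-93.2);print(arm.sense()['joint_pos'])"
```

```text
t: 1.85
ee_pos: [0.3666, -0.1599, 0.2029]
orientation: [0.0, 1.0, -0.029, 0.0]
wrist_force: [0.1, -0.5, -1.1]
gripper_width: 0.354
gripper_force: 0.0
shift [ 223.1 -438.7  102.9] turn [ 0.001 -0.001 -0.002] t 1.85
[-6.03341720e-01  1.35516196e-01  1.87428492e+00 -6.87309719e-05
  1.13062165e+00  1.02583270e+00]
```

```bash
python3 -m pendant '[{"x":22,"y":-43,"z":10,"rx":0,"ry":0,"rz":0},{"x":44,"y":-86,"z":20,"rx":0,"ry":0,"rz":0},{"x":66,"y":-129,"z":30,"rx":0,"ry":0,"rz":0},{"x":88,"y":-172,"z":40,"rx":0,"ry":0,"rz":0},{"x":110,"y":-215,"z":50,"rx":0,"ry":0,"rz":0},{"x":132,"y":-258,"z":60,"rx":0,"ry":0,"rz":0},{"x":154,"y":-301,"z":70,"rx":0,"ry":0,"rz":0},{"x":176,"y":-344,"z":80,"rx":0,"ry":0,"rz":0}]'; python3 -c "
from h import *
rel([.615,.265,.10],-93.2);print(arm.sense()['joint_pos'])"
```

```text
t: 2.65
ee_pos: [0.5617, 0.174, 0.1223]
orientation: [0.0, 1.0, -0.028, 0.0]
wrist_force: [0.6, -2.4, -0.0]
gripper_width: 0.002
gripper_force: 0.0
shift [ 48.1 -93.9  22.3] turn [ 0. -0. -0.] t 2.65
[ 1.70198277e-01  5.52509551e-01  1.48851912e+00 -2.69663342e-04
  1.10031112e+00  1.79702254e+00]
```

```bash
python3 -m pendant '[{"x":20,"y":-40,"z":10,"rx":0,"ry":0,"rz":0},{"x":38,"y":-74,"z":16,"rx":0,"ry":0,"rz":0},{"x":46,"y":-88,"z":22,"rx":0,"ry":0,"rz":0},{"x":46,"y":-88,"z":22,"rx":0,"ry":0,"rz":0},{"x":46,"y":-88,"z":22,"rx":0,"ry":0,"rz":0}]'; python3 - <<'E'
from h import *
rel([.615,.265,.045],-93.2)
for n in("scene","top"):
    c=eyes.capture(n); f=c["frame"]; cv2.imwrite(f"pics/{n}1.png",f)
f=eyes.capture("scene")["frame"][100:260,300:500]; cv2.imwrite("pics/c2.png",cv2.resize(f,None,fx=3.7,fy=3.7,interpolation=cv2.INTER_CUBIC))
E
```

```text
t: 3.15
ee_pos: [0.6113, 0.2569, 0.1002]
orientation: [0.0, 1.0, -0.028, -0.001]
wrist_force: [0.5, -0.4, 0.2]
gripper_width: 0.004
gripper_force: 0.0
shift [ 3.3 -8.4 55.2] turn [0.001 0.001 0.   ] t 3.15
```

View pics/c2.png

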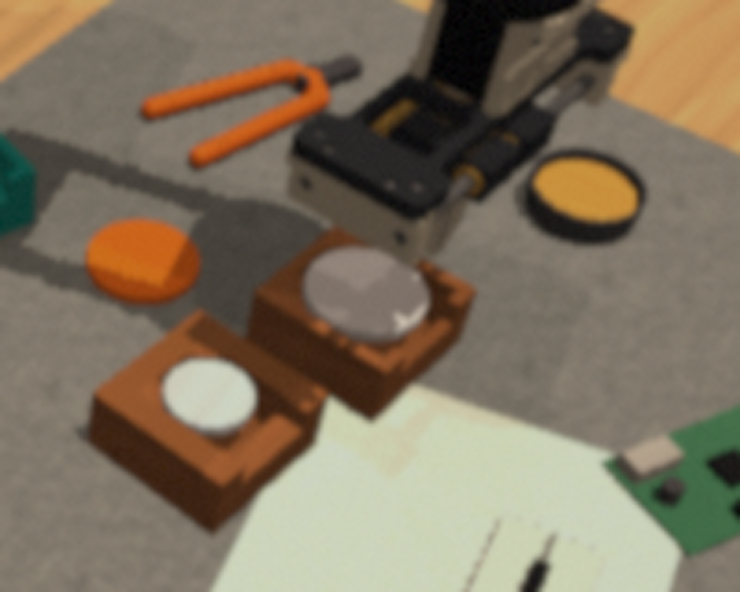

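The crop shows the large disc at (367,292) with the closed gripper above it, slightly behind in view because of its height. I'll correct by about 8 mm and press.

```bash
python3 -m pendant '[{"x":3.5,"y":-8.5,"z":20,"rx":0,"ry":0,"rz":0},{"x":3.5,"y":-8.5,"z":40,"rx":0,"ry":0,"rz":0},{"x":3.5,"y":-8.5,"z":50,"rx":0,"ry":0,"rz":0},{"x":3.5,"y":-8.5,"z":54,"rx":0,"ry":0,"rz":0},{"x":3.5,"y":-8.5,"z":58,"rx":0,"ry":0,"rz":0},{"x":3.5,"y":-8.5,"z":62,"rx":0,"ry":0,"rz":0},{"x":3.5,"y":-8.5,"z":66,"rx":0,"ry":0,"rz":0},{"x":3.5,"y":-8.5,"z":69,"rx":0,"ry":0,"rz":0}]'; python3 -c "
from h import *
rel([.615,.265,.03],-93.2)"
```

```text
t: 4.1
ee_pos: [0.6159, 0.2655, 0.0318]
orientation: [-0.0, 1.0, -0.028, 0.0]
wrist_force: [-0.3, 0.3, 1.2]
gripper_width: 0.007
gripper_force: 0.0
shift [-0.9  0.6  1.8] turn [-0. -0. -0.] t 4.1
```

```bash
python3 -m pendant '[{"x":0,"y":0,"z":1,"rx":0,"ry":0,"rz":0},{"x":0,"y":0,"z":1,"rx":0,"ry":0,"rz":0},{"x":0,"y":0,"z":1,"rx":0,"ry":0,"rz":0}]'
python3 -m pendant '[{"x":0,"y":0,"z":-10,"rx":0,"ry":0,"rz":0},{"x":0,"y":0,"z":-30,"rx":0,"ry":0,"rz":0},{"x":0,"y":0,"z":-60,"rx":0,"ry":0,"rz":0},{"x":0,"y":0,"z":-90,"rx":0,"ry":0,"rz":0},{"x":0,"y":0,"z":-110,"rx":0,"ry":0,"rz":0},{"x":0,"y":0,"z":-110,"rx":0,"ry":0,"rz":0}]' ; python3 - <<'E'
from h import *
f=eyes.capture("scene")["frame"][100:260,300:500]; cv2.imwrite("pics/c3.png",cv2.resize(f,None,fx=3.7,fy=3.7,interpolation=cv2.INTER_CUBIC))
rel([.585+.014,.266,.10],-3.2)
E
```

```text
t: 4.4
ee_pos: [0.6159, 0.2656, 0.0308]
orientation: [-0.0, 1.0, -0.028, 0.0]
wrist_force: [0.5, -0.0, 0.2]
gripper_width: 0.006
gripper_force: 0.0
t: 5.0
ee_pos: [0.6178, 0.2662, 0.1456]
orientation: [-0.001, 1.0, -0.028, 0.004]
wrist_force: [1.9, 0.0, 0.3]
gripper_width: 0.004
gripper_force: 0.0
shift [-17.9   0.9  43. ] turn [ 0.002 -0.004 -1.571] t 5.05
```

View pics/c3.png

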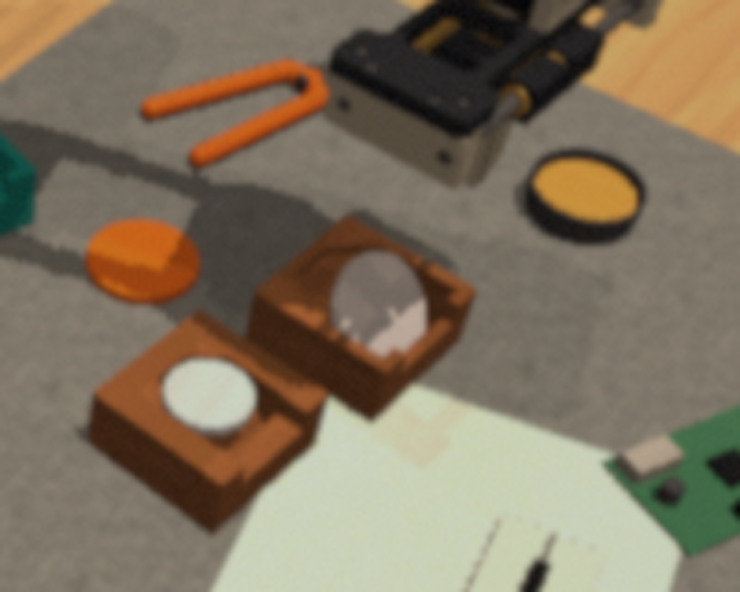

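The disc has tipped and now leans in its pocket, with its near edge raised (crop 378,290). Next I open to about 80 mm, turn a quarter and go over the grip point.

```bash
python3 -m pendant '[{"x":-4,"y":0,"z":0,"rx":0,"ry":0,"rz":-0.147},{"x":-8,"y":0,"z":0,"rx":0,"ry":0,"rz":-0.294},{"x":-12,"y":0,"z":0,"rx":0,"ry":0,"rz":-0.441},{"x":-17,"y":0,"z":0,"rx":0,"ry":0,"rz":-0.588},{"x":-17,"y":0,"z":0,"rx":0,"ry":0,"rz":-0.735},{"x":-17,"y":0,"z":0,"rx":0,"ry":0,"rz":-0.882},{"x":-17,"y":0,"z":0,"rx":0,"ry":0,"rz":-1.029},{"x":-17,"y":0,"z":0,"rx":0,"ry":0,"rz":-1.176}]' 0.13
python3 -m pendant '[{"x":0,"y":0,"z":10,"rx":0,"ry":0,"rz":-0.147},{"x":0,"y":0,"z":20,"rx":0,"ry":0,"rz":-0.29},{"x":0,"y":0,"z":30,"rx":0,"ry":0,"rz":-0.395},{"x":0,"y":0,"z":40,"rx":0,"ry":0,"rz":-0.395},{"x":0,"y":0,"z":40,"rx":0,"ry":0,"rz":-0.395},{"x":0,"y":0,"z":40,"rx":0,"ry":0,"rz":-0.395}]'
python3 - <<'E'
from h import *
rel([.599,.2657,.046],-3.2)
c=eyes.capture("top");P=cloud(c);hs=cv2.cvtColor(c["frame"],cv2.COLOR_BGR2HSV)
E
```

```text
t: 5.85
ee_pos: [0.5981, 0.2662, 0.1392]
orientation: [-0.0, 0.846, 0.534, -0.001]
wrist_force: [0.6, 0.1, 0.3]
gripper_width: 0.645
gripper_force: 0.0
t: 6.45
ee_pos: [0.5986, 0.2664, 0.1002]
orientation: [-0.0, 0.727, 0.686, -0.001]
wrist_force: [-0.1, -0.7, 0.8]
gripper_width: 0.869
gripper_force: 0.0
shift [-0.7  0.5 54.2] turn [-0.001  0.    -0.002] t 6.45
```

```bash
python3 -m pendant '[{"x":0,"y":0,"z":15,"rx":0,"ry":0,"rz":0},{"x":0,"y":0,"z":28,"rx":0,"ry":0,"rz":0},{"x":0,"y":0,"z":38,"rx":0,"ry":0,"rz":0},{"x":0,"y":0,"z":46,"rx":0,"ry":0,"rz":0},{"x":0,"y":0,"z":51,"rx":0,"ry":0,"rz":0},{"x":0,"y":0,"z":54,"rx":0,"ry":0,"rz":0},{"x":0,"y":0,"z":54,"rx":0,"ry":0,"rz":0},{"x":0,"y":0,"z":54,"rx":0,"ry":0,"rz":0}]'
python3 - <<'E'
from h import *
f=eyes.capture("scene")["frame"][100:260,300:500]; cv2.imwrite("pics/c4.png",cv2.resize(f,None,fx=3.7,fy=3.7,interpolation=cv2.INTER_CUBIC))
E
```

```text
t: 7.3
ee_pos: [0.5991, 0.2666, 0.0471]
orientation: [0.0, 0.727, 0.687, 0.0]
wrist_force: [-0.0, 0.2, -0.1]
gripper_width: 0.868
gripper_force: 0.0
```

View pics/c4.png

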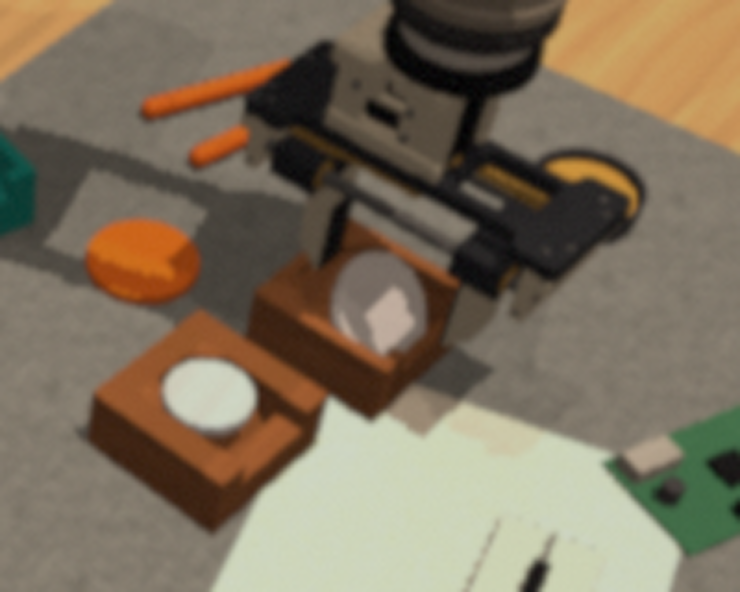

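The open fingers straddle the disc (crop 378,300), with one pad on each side along the holder's x. I'll close now.

```bash
python3 -m pendant '[{"x":0,"y":0,"z":1,"rx":0,"ry":0,"rz":0},{"x":0,"y":0,"z":1,"rx":0,"ry":0,"rz":0},{"x":0,"y":0,"z":1,"rx":0,"ry":0,"rz":0},{"x":0,"y":0,"z":1,"rx":0,"ry":0,"rz":0},{"x":0,"y":0,"z":1,"rx":0,"ry":0,"rz":0},{"x":0,"y":0,"z":1,"rx":0,"ry":0,"rz":0},{"x":0,"y":0,"z":1,"rx":0,"ry":0,"rz":0},{"x":0,"y":0,"z":1,"rx":0,"ry":0,"rz":0}]' 1
python3 -m pendant '[{"x":0,"y":0,"z":0,"rx":0,"ry":0,"rz":0},{"x":0,"y":0,"z":0,"rx":0,"ry":0,"rz":0},{"x":0,"y":0,"z":0,"rx":0,"ry":0,"rz":0},{"x":0,"y":0,"z":0,"rx":0,"ry":0,"rz":0}]'
python3 - <<'E'
from h import *
f=eyes.capture("scene")["frame"][100:260,300:500]; cv2.imwrite("pics/c5.png",cv2.resize(f,None,fx=3.7,fy=3.7,interpolation=cv2.INTER_CUBIC))
E
```

```text
t: 8.15
ee_pos: [0.599, 0.2665, 0.0457]
orientation: [0.0, 0.727, 0.687, 0.0]
wrist_force: [-0.1, -0.1, 0.9]
gripper_width: 0.222
gripper_force: 0.2
t: 8.55
ee_pos: [0.6028, 0.2665, 0.0475]
orientation: [0.003, 0.727, 0.687, 0.004]
wrist_force: [7.4, -0.8, 1.5]
gripper_width: 0.147
gripper_force: 27.2
```

View pics/c5.png

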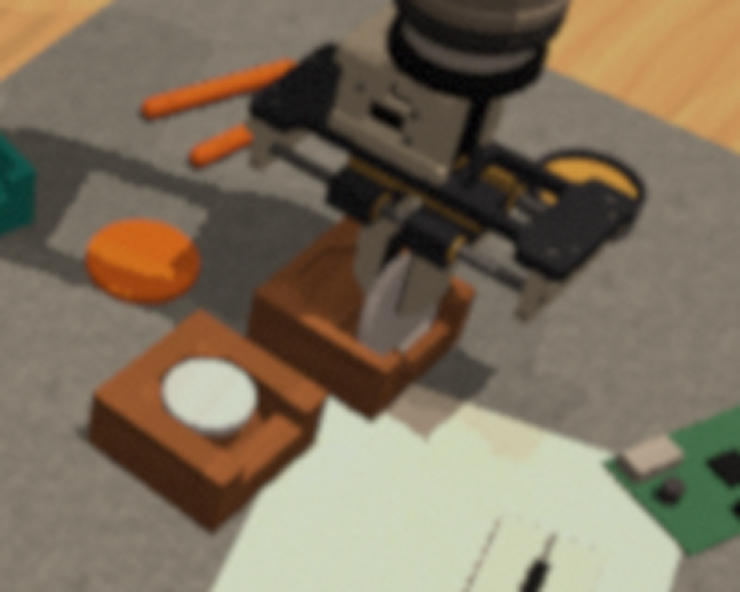

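The disc stands nearly upright between the pads (crop 395,310). The opening is 13.5 mm for an 8 mm part, so it is still tilted a little. I'll let it settle, then lift slowly.

```bash
python3 -m pendant '[{"x":0,"y":0,"z":0,"rx":0,"ry":0,"rz":0},{"x":0,"y":0,"z":0,"rx":0,"ry":0,"rz":0},{"x":0,"y":0,"z":0,"rx":0,"ry":0,"rz":0},{"x":0,"y":2,"z":0,"rx":0,"ry":0,"rz":0},{"x":0,"y":4,"z":0,"rx":0,"ry":0,"rz":0},{"x":0,"y":4,"z":0,"rx":0,"ry":0,"rz":0},{"x":0,"y":4,"z":0,"rx":0,"ry":0,"rz":0}]'
python3 -m pendant '[{"x":0,"y":0,"z":-3,"rx":0,"ry":0,"rz":0},{"x":0,"y":0,"z":-6,"rx":0,"ry":0,"rz":0},{"x":0,"y":0,"z":-10,"rx":0,"ry":0,"rz":0},{"x":0,"y":0,"z":-15,"rx":0,"ry":0,"rz":0},{"x":0,"y":0,"z":-20,"rx":0,"ry":0,"rz":0},{"x":0,"y":0,"z":-25,"rx":0,"ry":0,"rz":0},{"x":0,"y":0,"z":-30,"rx":0,"ry":0,"rz":0},{"x":0,"y":0,"z":-35,"rx":0,"ry":0,"rz":0}]'
```

```text
t: 9.3
ee_pos: [0.6074, 0.2664, 0.0482]
orientation: [0.003, 0.727, 0.687, 0.005]
wrist_force: [7.9, -0.7, 4.2]
gripper_width: 0.124
gripper_force: 28.3
t: 10.1
ee_pos: [0.6026, 0.2663, 0.0809]
orientation: [-0.0, 0.727, 0.687, -0.0]
wrist_force: [0.2, 0.4, -1.9]
gripper_width: 0.083
gripper_force: 30.0
```

```bash
python3 -m pendant '[{"x":0,"y":0,"z":-15,"rx":0,"ry":0,"rz":0},{"x":0,"y":0,"z":-35,"rx":0,"ry":0,"rz":0},{"x":0,"y":0,"z":-60,"rx":0,"ry":0,"rz":0},{"x":0,"y":0,"z":-80,"rx":0,"ry":0,"rz":0},{"x":0,"y":0,"z":-90,"rx":0,"ry":0,"rz":0}]'
python3 - <<'E'
from h import *
c=eyes.capture("top");P=cloud(c)
r=eyes.trace("top","tray_space"); print([(round(x["conf"],2),x["mask"].sum()) for x in r])
if r:
    m=r[0]["mask"].astype(np.uint8); k=max(cv2.findContours(m,0,2)[0],key=cv2.contourArea)
    pts=P[k[:,0,1],k[:,0,0],:2]*1000; print(cv2.minAreaRect(pts.astype(np.float32)))
print([x["point"] for x in eyes.place_of("top","tray_space")])
c=eyes.capture("scene");P=cloud(c);q=P[80:260,250:450].reshape(-1,3);g=c["frame"]
f=g[60:220,280:480]; cv2.imwrite("pics/c6.png",cv2.resize(f,None,fx=3.7,fy=3.7,interpolation=cv2.INTER_CUBIC))
s=arm.sense();e=s["ee_pos"];d=q-e
# points around the tool axis and below the tip
m=(abs(d[:,0])<.015)&(abs(d[:,1])<.045)&(d[:,2]<0)&(d[:,2]>-.07); print("below tip mm",(np.percentile(d[m],[1,99],axis=0)*1000).round(),m.sum())
rel([.585,-.26,.17],17)
E
```

```text
t: 10.6
ee_pos: [0.6035, 0.2666, 0.173]
orientation: [0.001, 0.727, 0.687, 0.001]
wrist_force: [0.1, 0.8, -0.2]
gripper_width: 0.084
gripper_force: 30.0
[(0.8, np.int64(10403))]
((568.8866577148438, -312.9915771484375), (166.89540100097656, 237.1751251220703), 12.837042808532715)
[[0.5547, -0.2713, 0.003]]
below tip mm [[ -4. -34. -41.]
 [  6.  28.  -0.]] 208
shift [-526.3   12.1    0. ] turn [-0.001  0.    -0.353] t 10.8
```

View pics/c6.png

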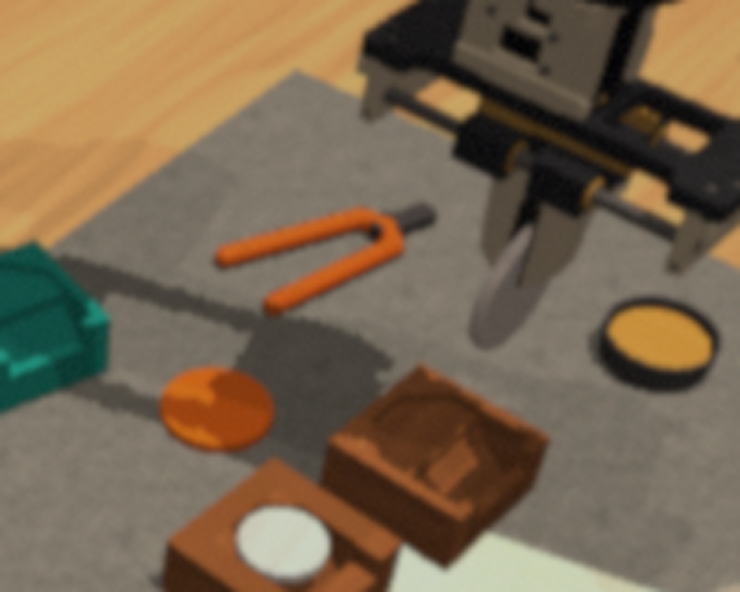

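The disc hangs upright in the pads (crop 505,290), reaching 41 mm below the tips, and the pocket is empty. Now I carry it to the tray.

```bash
python3 -m pendant '[{"x":-25,"y":0,"z":0,"rx":0,"ry":0,"rz":0},{"x":-68,"y":-1,"z":0,"rx":0,"ry":0,"rz":-0.04},{"x":-112,"y":-2,"z":0,"rx":0,"ry":0,"rz":-0.08},{"x":-156,"y":-3,"z":0,"rx":0,"ry":0,"rz":-0.12},{"x":-200,"y":-4,"z":0,"rx":0,"ry":0,"rz":-0.16},{"x":-244,"y":-5,"z":0,"rx":0,"ry":0,"rz":-0.2},{"x":-288,"y":-6,"z":0,"rx":0,"ry":0,"rz":-0.24},{"x":-332,"y":-7,"z":0,"rx":0,"ry":0,"rz":-0.28}]'
python3 -c "
from h import *
rel([.563,-.268,.17],12.8)"
```

```text
t: 11.6
ee_pos: [0.5761, -0.0663, 0.1692]
orientation: [-0.001, 0.623, 0.782, -0.001]
wrist_force: [-0.3, 0.1, -0.5]
gripper_width: 0.083
gripper_force: 30.0
shift [-193.6  -57.9   -0.9] turn [-0.002 -0.001  0.002] t 11.6
```

```bash
python3 -m pendant '[{"x":-42,"y":-12,"z":0,"rx":0,"ry":0,"rz":0},{"x":-84,"y":-24,"z":0,"rx":-0.1,"ry":0,"rz":0},{"x":-126,"y":-36,"z":0,"rx":-0.2,"ry":0,"rz":0},{"x":-160,"y":-48,"z":0,"rx":-0.3,"ry":0,"rz":0},{"x":-184,"y":-56,"z":0,"rx":-0.4,"ry":0,"rz":0},{"x":-190,"y":-57,"z":0,"rx":-0.5,"ry":0,"rz":0},{"x":-190,"y":-57,"z":0,"rx":-0.524,"ry":0,"rz":0},{"x":-190,"y":-57,"z":0,"rx":-0.524,"ry":0,"rz":0}]'
python3 - <<'E'
from h import *
def go(p):
    s=arm.sense(); q=s["orientation"]; A=R.from_quat([q[1],q[2],q[3],q[0]]); print("shift",(A.inv().apply(np.array(p)-s["ee_pos"])*1000).round(1)); print("axes",A.as_matrix().round(3).tolist())
print([np.round(x["point"],3) for x in (eyes.capture("scene") is not None and eyes.place_of("scene","tray_space"))])
go([.563,-.268,.0445]); go([.563,-.268,.09])
E
```

```text
t: 12.4
ee_pos: [0.5621, -0.263, 0.1686]
orientation: [0.16, 0.604, 0.754, 0.202]
wrist_force: [-0.3, 0.0, -1.6]
gripper_width: 0.085
gripper_force: 30.0
[array([ 0.552, -0.264,  0.005])]
shift [ -5.4 -64.  107.8]
axes [[-0.222, 0.845, 0.486], [0.975, 0.192, 0.112], [0.001, 0.499, -0.867]]
shift [ -5.3 -41.3  68.3]
axes [[-0.222, 0.845, 0.486], [0.975, 0.192, 0.112], [0.001, 0.499, -0.867]]
```

```bash
python3 -m pendant '[{"x":-3,"y":-15,"z":25,"rx":0,"ry":0,"rz":0},{"x":-4,"y":-30,"z":51,"rx":0,"ry":0,"rz":0},{"x":-4,"y":-42,"z":71,"rx":0,"ry":0,"rz":0},{"x":-4,"y":-50,"z":85,"rx":0,"ry":0,"rz":0},{"x":-4,"y":-56,"z":95,"rx":0,"ry":0,"rz":0},{"x":-4,"y":-60,"z":102,"rx":0,"ry":0,"rz":0},{"x":-4,"y":-60,"z":102,"rx":0,"ry":0,"rz":0}]'
python3 - <<'E'
from h import *
f=eyes.capture("scene")["frame"][240:420,60:300]; cv2.imwrite("pics/c7.png",cv2.resize(f,None,fx=3.2,fy=3.2,interpolation=cv2.INTER_CUBIC))
E
```

```text
t: 13.2
ee_pos: [0.564, -0.2659, 0.0513]
orientation: [0.16, 0.602, 0.755, 0.203]
wrist_force: [-0.5, -0.1, -1.0]
gripper_width: 0.085
gripper_force: 30.0
```

View pics/c7.png

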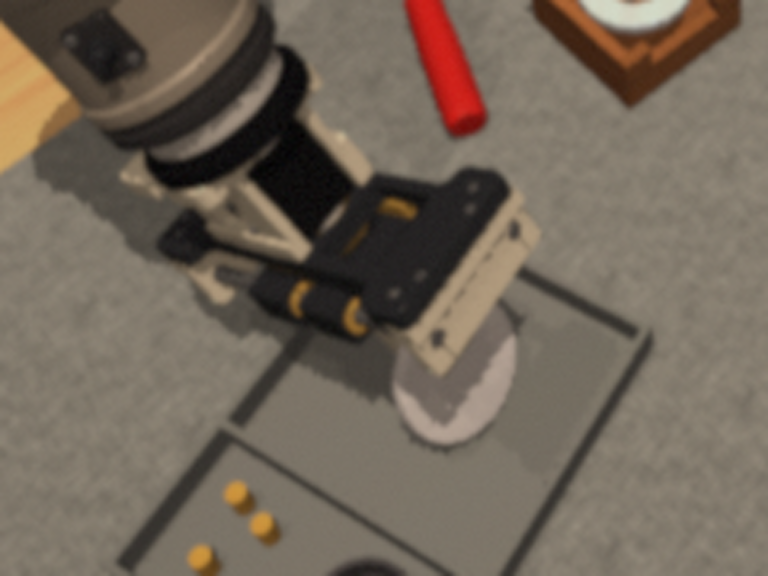

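The disc is inside the compartment (crop 455,375), leaning back, with its bottom about 1 cm above the floor. I'll lower it to just touching, then open partly.

```bash
python3 -m pendant '[{"x":0,"y":-1.5,"z":2.6,"rx":0,"ry":0,"rz":0},{"x":0,"y":-3,"z":5.2,"rx":0,"ry":0,"rz":0},{"x":0,"y":-4.2,"z":7.2,"rx":0,"ry":0,"rz":0},{"x":0,"y":-4.7,"z":8.2,"rx":0,"ry":0,"rz":0},{"x":0,"y":-4.7,"z":8.2,"rx":0,"ry":0,"rz":0},{"x":0,"y":-4.7,"z":8.2,"rx":0,"ry":0,"rz":0}]'
```

```text
t: 13.85
ee_pos: [0.564, -0.2669, 0.0432]
orientation: [0.162, 0.602, 0.755, 0.202]
wrist_force: [-0.7, 0.6, 0.7]
gripper_width: 0.084
gripper_force: 30.0
```

```bash
python3 -m pendant '[{"x":0,"y":0,"z":0,"rx":0,"ry":0,"rz":0},{"x":0,"y":0,"z":0,"rx":0,"ry":0,"rz":0},{"x":0,"y":0,"z":0,"rx":0,"ry":0,"rz":0},{"x":0,"y":0,"z":0,"rx":0,"ry":0,"rz":0},{"x":0,"y":0,"z":0,"rx":0,"ry":0,"rz":0},{"x":0,"y":0,"z":0,"rx":0,"ry":0,"rz":0}]' 0.6
python3 -m pendant '[{"x":0,"y":0,"z":-8,"rx":0,"ry":0,"rz":0},{"x":0,"y":0,"z":-16,"rx":0,"ry":0,"rz":0},{"x":0,"y":0,"z":-26,"rx":0,"ry":0,"rz":0},{"x":0,"y":0,"z":-36,"rx":0,"ry":0,"rz":0},{"x":0,"y":0,"z":-48,"rx":0,"ry":0,"rz":0},{"x":0,"y":0,"z":-64,"rx":0,"ry":0,"rz":0},{"x":0,"y":0,"z":-84,"rx":0,"ry":0,"rz":0},{"x":0,"y":0,"z":-110,"rx":0,"ry":0,"rz":0}]'
python3 -m pendant '[{"x":0,"y":0,"z":-30,"rx":0,"ry":0,"rz":0},{"x":0,"y":0,"z":-50,"rx":0,"ry":0,"rz":0},{"x":0,"y":0,"z":-50,"rx":0,"ry":0,"rz":0},{"x":0,"y":0,"z":-50,"rx":0,"ry":0,"rz":0}]'
python3 - <<'E'
from h import *
f=eyes.capture("scene")["frame"][240:420,60:300]; cv2.imwrite("pics/c8.png",cv2.resize(f,None,fx=3.2,fy=3.2,interpolation=cv2.INTER_CUBIC))
print([np.round(x["point"],3) for x in eyes.place_of("scene","disc")])
E
```

```text
t: 14.45
ee_pos: [0.5639, -0.2668, 0.0429]
orientation: [0.162, 0.602, 0.755, 0.202]
wrist_force: [0.9, -0.7, -0.3]
gripper_width: 0.4
gripper_force: 0.1
t: 15.25
ee_pos: [0.5093, -0.2789, 0.1391]
orientation: [0.161, 0.602, 0.755, 0.202]
wrist_force: [0.3, 0.5, -0.0]
gripper_width: 0.4
gripper_force: 0.0
t: 15.65
ee_pos: [0.4856, -0.2848, 0.182]
orientation: [0.162, 0.603, 0.755, 0.202]
wrist_force: [0.4, -0.2, 0.5]
gripper_width: 0.399
gripper_force: 0.0
[array([0.454, 0.239, 0.002]), array([ 0.549, -0.27 ,  0.008])]
```

View pics/c8.png

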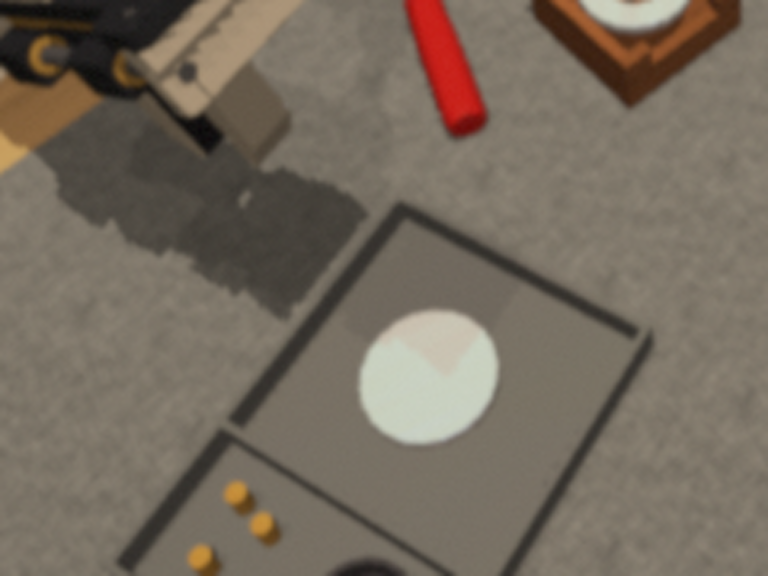

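The disc lies flat in the middle of the empty compartment (crop 428,375) and the arm is clear of it, so I'm handing in.

```bash
python3 -c "
from cell import arm
print(arm.hand_in())"
```

```text
the job is handed in; nothing more can be done
None
```

The large plain disc was tipped, gripped by its raised edge, lowered into the grey tray's empty compartment and released there; it lies flat, and I handed the job in at about 15.7 s of the 48 s allowed (no verdict was returned).

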